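Comb scattered bamboo rods into a closed row with a hand rake

TASK

The bamboo rods lie scattered in the shallow wooden tray. Take the wooden hand rake from its rest, set its teeth down lightly on the tray floor behind all the rods and comb them with it into parallel rows, side by side against the dark stop strip, pressing the pack snug there with about 8 N, never as hard as 15 N. Then put the rake back in its rest; do not touch the rods by hand and leave everything else alone.

Things in the scene. Friction and masses are not known exactly. Their poses are not given: they have to be found in the camera images.
- tray_floor (a point): Centre of the inner floor of a shallow fixed wooden tray; the point lies on the floor's upper surface, 10 mm above the table. Flat, cork-topped, inner size 270 mm along its x, 220 mm along its y. Rails 10 mm thick around it, tops 14 mm above the floor; the side at -x, nearest the robot, is the dark stop strip. x points from the stop strip to the far rail, z up.
- stop_face (a point): Middle of the upright inner face of the dark, rigid stop strip on the tray's -x side, 5 mm above the floor; x into the tray, y along the stop, z up. The pack is snug once pressed on it with 5 N or more for a third of a second (aim at 8 N); 15 N bruises the rods. How thick the pack is, is not known, and a millimetre too far adds several newtons: go by the felt force.
- tray: The whole tray with its stop strip (296 by 240 mm outside, 24 mm high), fixed to the table; origin on the table under the centre of the inner floor, axes as tray_floor. The rake must not be pressed on it with more than 20 N.
- stop: The stop strip, 16 mm thick along x, 220 mm long along y, top 14 mm above the tray floor; origin at the middle of its underside, 8 mm behind its inner face; axes as stop_face.
- rake_grip (a point): Centre of the upright grip of the wooden gauge rake, where it is grasped: a block 20 mm thick along x, 70 mm wide along y, 52 mm high. Under it a bar 22 by 150 by 14 mm along y, its underside 40 mm below this point, then six round teeth, 8 mm thick, round-ended, 20 mm apart, outermost at y = -50 and +50 mm. z up; both x sides alike. 0.09 to 0.14 kg.
- rake: The rake, loose, upright in its rest; origin mid-underside of the bar, axes as rake_grip. The tooth strip (118 mm wide, up to 17 mm of it above the bar) is clamped in the bar at a depth that differs each time: the teeth stand 24 to 38 mm out below the bar, how far is not measured. Find the floor by feel, touching down slowly. The teeth spring up 1 mm per 8 N, 4 mm at most.
- rest_seat (a point): Seat of the dark rake rest: two posts 132 mm apart along y, each with a notch open upward, 27 mm wide along x and flared above; the point is midway between them, level with the notch floors, 54 mm above the table; lips 13 mm higher. The rake's bar lies along y in both notches, underside on the seat, so rake_grip is 40 mm above this point; the teeth hang free between the posts. z up.
- rod1: A loose bamboo rod of square section, 120 mm long along its y, 9 to 13 mm thick (natural bamboo: the five rods differ, each one's own thickness is not known), 10 to 22 g, lying flat in the tray; origin at its centre.
- rod2: A loose bamboo rod of square section, 120 mm long along its y, 9 to 13 mm thick (natural bamboo: the five rods differ, each one's own thickness is not known), 10 to 22 g, lying flat in the tray; origin at its centre.
- rod3: A loose bamboo rod of square section, 120 mm long along its y, 9 to 13 mm thick (natural bamboo: the five rods differ, each one's own thickness is not known), 10 to 22 g, lying flat in the tray; origin at its centre.
- rod4: A loose bamboo rod of square section, 120 mm long along its y, 9 to 13 mm thick (natural bamboo: the five rods differ, each one's own thickness is not known), 10 to 22 g, lying flat in the tray; origin at its centre.
- rod5: A loose bamboo rod of square section, 120 mm long along its y, 9 to 13 mm thick (natural bamboo: the five rods differ, each one's own thickness is not known), 10 to 22 g, lying flat in the tray; origin at its centre.
- gourd_a: Small dried double gourd standing beyond the tray, 49 mm thick, 95 mm high with its stalk; origin at its foot. Bystander.
- gourd_b: Smaller dried double gourd standing between the tray and the robot, 41 mm thick, 79 mm high; origin at its foot. Bystander.
- spool: Spool of red thread, 38 mm in diameter, 34 mm high, standing about 12 cm from the rake rest; origin at its foot. Bystander.
- beads: Small white bowl, 64 mm across, 26 mm high; origin at its foot. Bystander.
- brush: Brush 170 mm long lying on the table. Bystander.
- wax: Amber jar, 52 mm in diameter, 55 mm high; origin at its foot. Bystander.
- basket: Small round bamboo basket with gourds in it, 126 mm across, about 60 mm high, fixed on the table on the other side of the tray from the rest; origin at its foot. Bystander.
Mind the look-alikes: they are no part of the job. What is meant by the rake is not pink or yellow, and is the larger of those in its own colour.

How it is judged (in metres and radians):
On the way, in this order (a step that is already met when the one before it is completed fails the run):
1. the rake's teeth are set down on the tray floor behind all the rods (contact force between rake and tray above 0.5 N and x of rake_grip in the frame of tray_floor below 0.13 m and y of rake_grip in the frame of tray_floor between -0.058 and 0.058 m and x of rake_grip in the frame of rod1 above 0 m and x of rake_grip in the frame of rod2 above 0 m and x of rake_grip in the frame of rod3 above 0 m and x of rake_grip in the frame of rod4 above 0 m and x of rake_grip in the frame of rod5 above 0 m), for 0.1 s.
2. all five rods lie parallel in a closed row against the stop and the rake presses the row on it with at least 5 N (x of rod1 in the frame of stop_face below 0.0545 m and z of rod1 in the frame of stop_face between -0.0035 and 0.0025 m and angle between the y axis of each of rod1, rod2, rod3, rod4, rod5 and the y axis of stop_face, either way round below 0.06 rad and x of rod2 in the frame of stop_face below 0.05375 m and z of rod2 in the frame of stop_face between -0.00275 and 0.00325 m and x of rod3 in the frame of stop_face below 0.053 m and z of rod3 in the frame of stop_face between -0.002 and 0.004 m and x of rod4 in the frame of stop_face below 0.0535 m and z of rod4 in the frame of stop_face between -0.0025 and 0.0035 m and x of rod5 in the frame of stop_face below 0.0525 m and z of rod5 in the frame of stop_face between -0.0015 and 0.0045 m and contact force between stop and anything else above 5 N and x of rake_grip in the frame of stop_face below 0.075 m), for 0.3 s.
At the end, for the whole second after the job is handed in: All five rods lie flat in one closed row against the stop, parallel to it within 0.06 rad, all the gaps in it together under 3.5 mm; the rake is back in its rest, its bar down in both notches (within 3 mm in height, 12 mm sideways, 0.15 rad of upright); all at rest and released (x of rod1 in the frame of stop_face below 0.0545 m and z of rod1 in the frame of stop_face between -0.0035 and 0.0025 m and angle between the y axis of each of rod1, rod2, rod3, rod4, rod5 and the y axis of stop_face, either way round below 0.06 rad and x of rod2 in the frame of stop_face below 0.05375 m and z of rod2 in the frame of stop_face between -0.00275 and 0.00325 m and x of rod3 in the frame of stop_face below 0.053 m and z of rod3 in the frame of stop_face between -0.002 and 0.004 m and x of rod4 in the frame of stop_face below 0.0535 m and z of rod4 in the frame of stop_face between -0.0025 and 0.0035 m and x of rod5 in the frame of stop_face below 0.0525 m and z of rod5 in the frame of stop_face between -0.0015 and 0.0045 m and z of rake_grip in the frame of rest_seat below 0.043 m and horizontal distance between rake_grip and rest_seat below 0.012 m and angle between rake_grip's own z axis and vertical below 0.15 rad and linear speed of each of rake, rod1, rod2, rod3, rod4, rod5 below 0.02 m/s); the robot touches nothing.
It fails at once if the row is pressed on the stop with more than 15 N (contact force between stop and anything else above 15 N).
It fails at once if the rake is pressed on the tray with more than 20 N (contact force between rake and tray above 20 N).
It fails at once if the hand touches a rod (contact force between any of the fingers, the arm and rod1 above 0.3 N or contact force between any of the fingers, the arm and rod2 above 0.3 N or contact force between any of the fingers, the arm and rod3 above 0.3 N or contact force between any of the fingers, the arm and rod4 above 0.3 N or contact force between any of the fingers, the arm and rod5 above 0.3 N).
It fails at once if a bystander is shoved by more than 15 mm (distance of any of gourd_a, gourd_b, spool, beads, brush, wax from where it was at the start of the episode above 0.015 m).
It fails at once if the basket is struck (contact force between basket and anything else above 3 N).
It also fails if it takes over 64 s, if anything falls off the work surface, if the arm or the gripper's body presses on something with over 40 N, if the wrist force passes 120 N, or if a joint passes its speed limit or range.

ROBOT

A 6-joint arm with a two-finger parallel gripper is mounted at the origin on the work surface. World frame = base frame: x ahead of the robot, y to its left, z up, the work surface at z = 0. Lengths are in mm, angles in rad, forces in N, time in s.
With the tool pointing down it reaches from about 350 to 975 mm from the base axis. Payload 7.1 kg.
Tool frame: the origin (TCP) lies at the centre of the arm's flange, where the gripper is bolted on; the fingertips stand 182 mm ahead of it and the grasp point (between the pads) lies 163 mm ahead of it; z points along the fingers, y is the line along which they close (so a half turn about z gives the same grasp; the last joint's range is limited). The gripper opens to 88 mm and grips with 3 to 60 N. Pads are 20 mm wide; open, the fingers measure 115 mm over their backs; the gripper's body (75 mm by 178 mm) begins 61 mm behind the grasp point.
Start: joints at [1.117, 0.423, 1.63, -0, 1.089, -0.019], TCP at [263.236, 566.845, 404.675] pointing down, gripper open.
Joint ranges: [-3, 3], [-0.9, 2.11], [0.09, 2.58], [-1.31, 4.45], [0.11, 2.69], [-2.54, 2.54]. Speed limits (rad/s): [2.39, 2.39, 3.01, 3.14, 3.14, 3.14].

INTERFACE

Orientations are given as a rotation vector (axis times angle).
In Python, from workcell import readout, get_image, ctrl gives the robot as it stands.
- The arm moves only by the tool step_arm, never from a script. Its argument "targets" is a list that holds one entry, the list of rows, each a list of 7 numbers: the shift along the world's x, y, z as a fraction of full scale, then the turn, a rotation vector about the world's x, y, z as a fraction of full scale, then the opening, from 0 (shut) to 1 (fully open). In form: [[[dx, dy, dz, wx, wy, wz, claw], ...]]. A call has exactly 5 rows; each row shifts and turns the commanded pose from where the row before left it; what a row does not reach is not made up. Full scale, the value 1, is 0.05 m for a shift and 4 degrees for a turn. A row lasts 1/8 s, in which the tool goes at most 62.5 mm and 10.7 degrees, less where a joint would pass 70% of its speed; a pose out of reach is approached as far as the arm can. A call with a number of a shift or a turn outside -1 to 1 is refused whole. A call with a gripper value outside its range is refused whole. The fingers move at their own pace and stop on an object; the grip force is fixed at half the most. Time passes only in rows, so rows that do not move let the fingers close, or fill a call up. It gives the time, the measured TCP pose, the force, the opening and the grip force at its end, in the units of the state.
- readout.get_obs(): the state, without advancing time (a new reading comes with each control period).
- get_image(name): name is "scene" or "top" or "wrist"; returns a dict with "pixels" (384x512x3 uint8, red, green, blue), "intrinsics" (3x3 intrinsics, pixels), "k1" (the pictures are not rectified: a ray, as slopes to the right and down, at radius r is drawn at 1 + k1 r^2 times it, then the intrinsics apply), "extrinsics" (4x4, takes a point from world to camera coordinates). Camera axes: x right, y down, z forward; pixel columns grow to the right and rows downward; lengths in mm; the calibration is good to about 2 mm. A picture is of the moment at which its call begins. There is no depth.
- ctrl.close_job(): hands the job in; it is judged then, once.
The state is a dict: "t": time; "qpos": joint angles; "qvel": joint speeds; "joint_torque": joint torques, N m; "ee_pos": TCP position; "orientation": TCP orientation; "ft_force": force on the tool from outside, world axes, zero at the start; "moment": the same for the moment, N m; "width": finger opening in mm; "grasp_force": force on a finger pad.
Only numpy, scipy, OpenCV 4.12 (cv2) and the standard library are available. Lean on these libraries where they do the work, as an engineer would, in place of code of your own. Each camera call takes 0.05 s, during which the arm holds its last target. There are 200 camera calls.

## Working session

There is one attempt and no reset: what is moved stays moved. The work goes in short steps, Python scripts to look and compute and a tool call to move; the robot and the scene stay as the last step left them, time stands still between calls to the robot, and variables do not carry over. Pictures are saved under pics/ and viewed, at most 13 in all, crops included, and the job is handed in when it is done.

Besides the shell and the picture viewer there is one more tool, called after "Request:" by a JSON object that holds its "op" and its "data". step_arm: Moves the arm, as the interface text tells. Shift numbers are shares of 0.05 m and turn numbers shares of 4 degrees, none past 1 either way. Its arguments: {"type":"object","properties":{"targets":{"type":"array"}},"required":["targets"]}

```bash
mkdir -p pics; cat > h.py <<'E'
import numpy as np, cv2
from workcell import readout, get_image, ctrl
def snap(name,fn,crop=None,scale=1):
    d=get_image(name); np.savez('pics/'+fn+'.npz',**{k:np.array(v) for k,v in d.items()})
    save(d['pixels'],fn,crop,scale); return d
def save(p,fn,crop=None,scale=1):
    p=np.array(p)[:,:,::-1]
    if crop: x0,y0,x1,y1=crop; p=p[y0:y1,x0:x1]
    cv2.imwrite('pics/'+fn+'.png',cv2.resize(p,None,fx=scale,fy=scale,interpolation=cv2.INTER_CUBIC))
def load(fn): return dict(np.load('pics/'+fn+'.npz'))
def ray(d,u,v):
    K=np.array(d['intrinsics']);k1=float(d['k1']);E=np.array(d['extrinsics'])
    xd=np.array([(u-K[0,2])/K[0,0],(v-K[1,2])/K[1,1]]);x=xd.copy()
    for _ in range(20): x=xd/(1+k1*(x@x))
    R=E[:3,:3]; return -R.T@E[:3,3], R.T@np.array([x[0],x[1],1])
def onz(d,u,v,z):
    o,r=ray(d,u,v); return o+r*(z-o[2])/r[2]
def proj(d,P):
    K=np.array(d['intrinsics']);E=np.array(d['extrinsics']);c=E[:3,:3]@np.array(P)+E[:3,3]
    x=c[:2]/c[2]; x=x*(1+float(d['k1'])*(x@x)); return K[0,0]*x[0]+K[0,2],K[1,1]*x[1]+K[1,2]
E
python3 - <<'E'
from h import *
a=snap('top','top0',None,1.56)
b=snap('scene','scene0',None,1.56)
for d in (a,b): print(np.round(ray(d,256,192),2))
print(readout.get_obs())
E
```

```text
[[ 3.3382e+02  1.2900e+00  1.2944e+03]
 [ 1.4000e-01  1.0000e-02 -9.9000e-01]]
[[ 1.38808e+03 -6.92710e+02  1.38315e+03]
 [-5.30000e-01  3.80000e-01 -7.60000e-01]]
{'t': 0.1, 'qpos': array([ 1.11699532e+00,  4.23747115e-01,  1.63057808e+00,  3.83414479e-05,
        1.08858368e+00, -1.89747851e-02]), 'qvel': array([-0.00057941,  0.00095291, -0.00139639,  0.00127494,  0.00073965,
       -0.00077912]), 'joint_torque': array([-7.16586310e-04, -5.45608485e+01, -2.74322408e+01,  6.45114295e-02,
        1.87167793e-02, -4.47428863e-05]), 'ee_pos': array([263.1366885 , 566.64405226, 404.0040173 ]), 'orientation': array([-6.77608782e-01, -3.06729566e+00,  1.99730545e-03]), 'ft_force': array([0.33170575, 0.69050452, 0.51104406]), 'moment': array([ 0.01261873, -0.00745421, -0.01911852]), 'grasp_force': 0.0, 'width': 87.92114409708385}
```

View pics/top0.png

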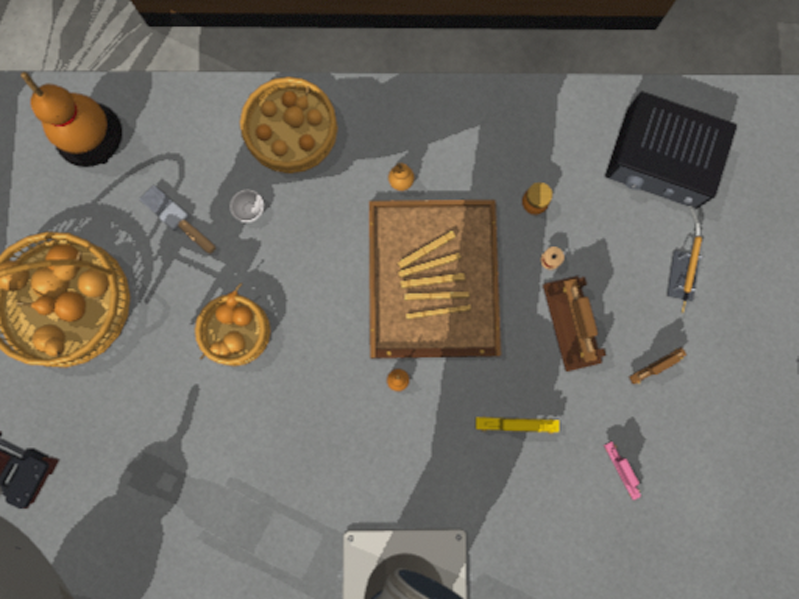

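View pics/scene0.png

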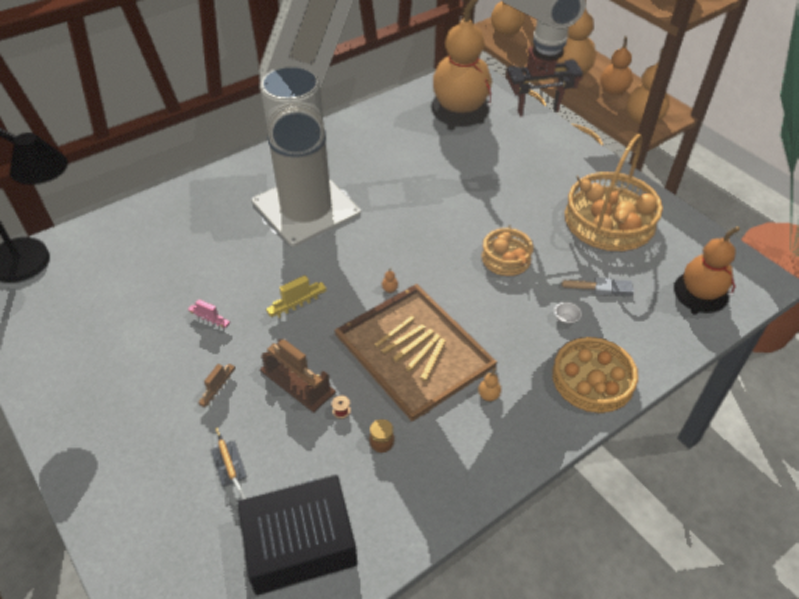

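The top view shows the tray centred at about (433,278) of the enlarged picture, with the stop at its lower edge. The rake and rest are at (575,323), with the smaller brown rake beside them at (658,365). I'll enlarge this region next.

```bash
python3 - <<'E'
from h import *
d=load('top0'); save(d['pixels'],'c1',(230,120,390,240),5)
E
```

```text
(no output)
```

View pics/c1.png

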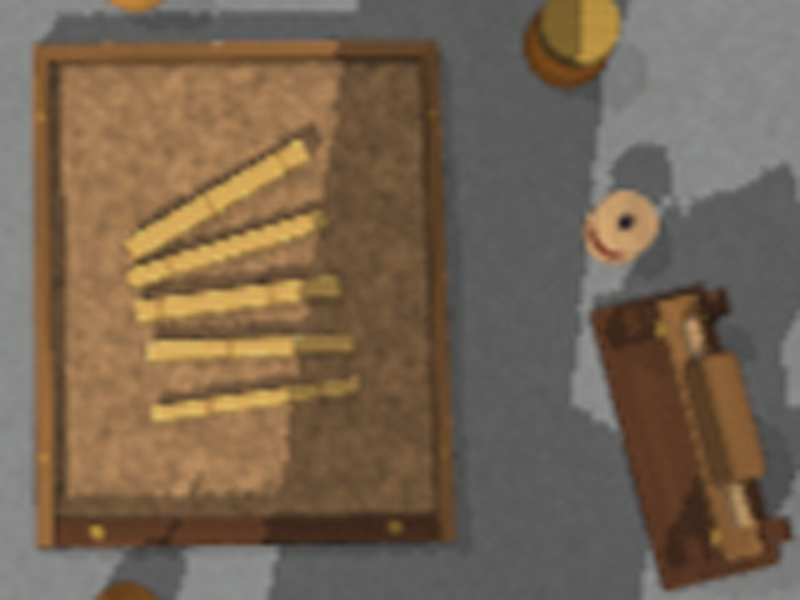

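The rods lie fanned out at crop x 125–360, y 140–420. The tray's inner stop edge runs along y≈515. The rake bar goes from (677,297) to (742,556), and its grip top from about (717,356) to (745,479).

```bash
python3 - <<'E'
from h import *
d=load('top0')
f=lambda u,v,z: onz(d,230+u/5-.4,120+v/5-.4,z)
def show(n,L,z):
    for p in L: print(n,p,np.round(f(*p,z)[:2],1))
show('tray',[(35,43),(438,40),(455,545),(40,547)],24)
show('stopinner',[(58,516),(436,515)],24)
show('bar',[(658,300),(695,292),(722,560),(762,552)],68)
show('griptop',[(700,360),(735,350),(765,475),(727,482)],120)
show('rods',[(132,245),(303,152),(135,275),(318,220),(140,308),(335,288),(150,350),(352,343),(155,412),(355,383)],20)
show('spool',[(622,225)],34); show('wax',[(580,25)],55); show('restbase',[(592,310),(668,588)],10)
T=np.array([f(*p,24)[:2] for p in [(35,43),(438,40),(455,545),(40,547)]])
print('sizes',np.linalg.norm(T-np.roll(T,1,0),axis=1))
s=load('scene0')
for P in [(430,-200,120)]: print(proj(s,P),np.array(proj(s,P))*1.56)
E
```

```text
tray (35, 43) [708.   65.9]
tray (438, 40) [ 710.2 -171.6]
tray (455, 545) [ 412.6 -175.3]
tray (40, 547) [412.2  61.3]
stopinner (58, 516) [429.8  51.2]
stopinner (436, 515) [ 429.8 -164.7]
bar (658, 300) [ 546.8 -286.3]
bar (695, 292) [ 551.3 -307.3]
bar (722, 560) [ 401.2 -316.7]
bar (762, 552) [ 405.5 -339.1]
griptop (700, 360) [ 505.1 -295.5]
griptop (735, 350) [ 510.5 -314.6]
griptop (765, 475) [ 443.3 -327.9]
griptop (727, 482) [ 439.6 -307.5]
rods (132, 245) [587.9   9. ]
rods (303, 152) [643.4 -91.3]
rods (135, 275) [570.1   7.3]
rods (318, 220) [602.7 -99.6]
rods (140, 308) [550.7   4.4]
rods (335, 288) [ 562.4 -109. ]
rods (150, 350) [526.   -1.4]
rods (352, 343) [ 530.  -118.5]
rods (155, 412) [489.9  -4.2]
rods (355, 383) [ 506.6 -119.9]
spool (622, 225) [ 596.8 -274.8]
wax (580, 25) [ 710.1 -249.7]
restbase (592, 310) [ 550.9 -260.8]
restbase (668, 588) [ 388.4 -299.8]
sizes [295.76606227 237.48415101 297.5706768  236.59983537]
(np.float64(208.65070751866347), np.float64(198.80815211047536)) [325.49510373 310.14071729]
```

Request:
{"op": "step_arm", "data": {"targets": [[[0.374,-0.874,0,0,0,0.925,1],[0.374,-0.874,0,0,0,0.925,1],[0.374,-0.874,0,0,0,0.925,1],[0.374,-0.874,0,0,0,0.925,1],[0.374,-0.874,0,0,0,0.925,1]]]}}

```text
t: 0.72
ee_pos: [357.0, 346.9, 404.5]
orientation: [-0.172, -3.137, 0.001]
ft_force: [0.6, 0.3, 0.2]
width: 87.8
grasp_force: 0.0
```

Request:
{"op": "step_arm", "data": {"targets": [[[0.374,-0.874,0,0,0,0.925,1],[0.374,-0.874,0,0,0,0.925,1],[0.374,-0.874,0,0,0,0.925,1],[0.374,-0.874,0,0,0,0.925,1],[0.374,-0.874,0,0,0,0.925,1]]]}}

```text
t: 1.35
ee_pos: [450.5, 128.3, 404.6]
orientation: [0.334, -3.124, 0.0]
ft_force: [0.8, 0.2, -0.1]
width: 87.9
grasp_force: 0.0
```

Request:
{"op": "step_arm", "data": {"targets": [[[0.05,-0.884,-0.1,0,0,0,1],[0.05,-0.884,-0.1,0,0,0,1],[0.05,-0.884,-0.1,0,0,0,1],[0.05,-0.884,-0.1,0,0,0,1],[0.05,-0.884,-0.1,0,0,0,1]]]}}

```text
t: 1.98
ee_pos: [462.5, -92.6, 379.4]
orientation: [0.331, -3.124, -0.0]
ft_force: [0.2, 0.4, 1.0]
width: 87.6
grasp_force: 0.0
```

Request:
{"op": "step_arm", "data": {"targets": [[[0.05,-0.884,-0.1,0,0,0,1],[0.05,-0.884,-0.1,0,0,0,1],[0.05,-0.884,-0.1,0,0,0,1],[0.05,-0.884,-0.1,0,0,0,1],[0.05,-0.884,-0.1,0,0,0,1]]]}}

```text
t: 2.6
ee_pos: [475.0, -313.6, 354.2]
orientation: [0.331, -3.124, -0.001]
ft_force: [1.1, -0.1, -0.8]
width: 88.1
grasp_force: 0.0
```

```bash
python3 - <<'E'
from h import *
d=snap('wrist','w1',None,1.56)
o=readout.get_obs(); print(o['t'],o['ee_pos'],o['orientation'],o['qpos'],o['ft_force'])
print(np.round(d['extrinsics'],3))
E
```

```text
2.65 [ 475.4558741  -317.65155889  354.00513228] [-0.32852681  3.12368327 -0.00418708] [-6.09455683e-01  4.09549779e-01  1.78831767e+00 -1.94250605e-03
  9.41467328e-01 -2.38868575e+00] [ 0.86738906 -3.87587102  0.67292941]
[[-2.09000e-01  9.78000e-01  0.00000e+00  4.05809e+02]
 [ 9.40000e-01  2.01000e-01  2.75000e-01 -4.02186e+02]
 [ 2.69000e-01  5.80000e-02 -9.61000e-01  2.32899e+02]
 [ 0.00000e+00  0.00000e+00  0.00000e+00  1.00000e+00]]
```

View pics/w1.png

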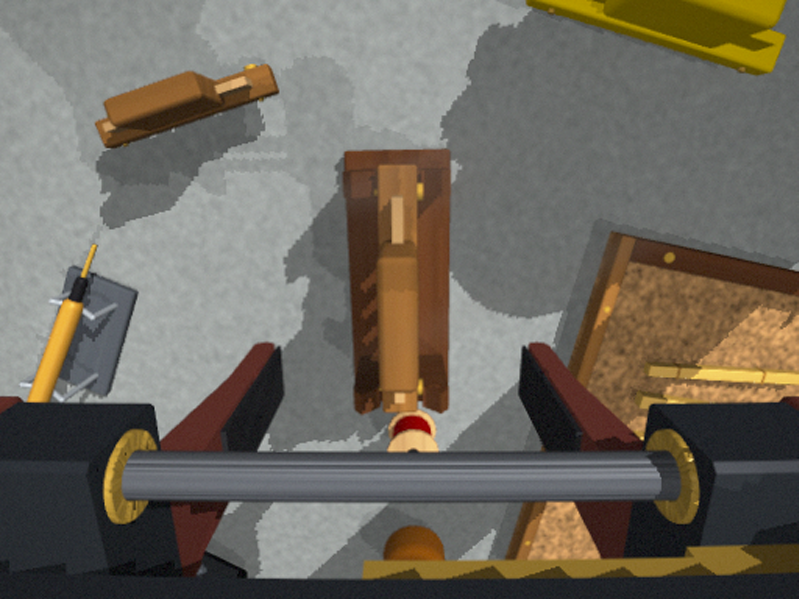

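The wrist view shows the rake in its rest. The grip top spans (379..417, 250..392) and the bar runs from (397,166) to (400,410), parallel to the fingers' plane.

```bash
python3 - <<'E'
from h import *
d=load('w1'); f=lambda u,v,z: onz(d,u/1.5625,v/1.5625,z)[:2]
for p,z in [((379,250),120),((417,250),120),((383,392),120),((417,392),120),((378,167),68),((416,166),68),((384,410),68),((416,410),68)]: print(p,np.round(f(*p,z),1))
print(readout.get_obs()['ee_pos'])
E
```

```text
(379, 250) [ 441.5 -331. ]
(417, 250) [ 437.9 -314.2]
(383, 392) [ 510.8 -315.1]
(417, 392) [ 507.3 -298.7]
(378, 167) [ 407.2 -340.8]
(416, 166) [ 402.4 -320.9]
(384, 410) [ 549.6 -308.6]
(416, 410) [ 545.4 -289.1]
[ 475.4558741  -317.65155889  354.00513228]
```

Request:
{"op": "step_arm", "data": {"targets": [[[0,0,0,0,0,0.12,1],[0,0,-0.4,0,0,0,1],[0,0,-0.5,0,0,0,1],[0,0,-0.4,0,0,0,1],[0,0,0,0,0,0,1]]]}}

```text
t: 3.28
ee_pos: [474.7, -310.5, 288.5]
orientation: [0.346, -3.12, -0.004]
ft_force: [-0.1, 0.4, 0.3]
width: 87.8
grasp_force: 0.0
```

Request:
{"op": "step_arm", "data": {"targets": [[[0,-0.06,-0.2,0,0,0,1],[0,0,-0.3,0,0,0,1],[0,0,-0.13,0,0,0,1],[0,0,0,0,0,0,1],[0,0,0,0,0,0,0]]]}}

```text
t: 3.9
ee_pos: [475.3, -315.3, 258.3]
orientation: [-0.344, 3.123, -0.0]
ft_force: [-0.1, 0.5, 0.2]
width: 81.0
grasp_force: 0.0
```

Request:
{"op": "step_arm", "data": {"targets": [[[0,0,0,0,0,0,0],[0,0,0,0,0,0,0],[0,0,0,0,0,0,0],[0,0,0,0,0,0,0],[0,0,0,0,0,0,0]]]}}

```text
t: 4.53
ee_pos: [475.2, -315.1, 258.2]
orientation: [-0.344, 3.123, -0.0]
ft_force: [0.5, -0.3, -0.4]
width: 31.1
grasp_force: 0.0
```

Request:
{"op": "step_arm", "data": {"targets": [[[0,0,0,0,0,0,0],[0,0,0,0,0,0,0],[0,0,0,0,0,0,0],[0,0,0,0,0,0,0],[0,0,0,0,0,0,0]]]}}

```text
t: 5.15
ee_pos: [475.2, -315.1, 258.2]
orientation: [0.344, -3.123, 0.0]
ft_force: [0.5, 0.9, -0.1]
width: 19.8
grasp_force: 30.0
```

Request:
{"op": "step_arm", "data": {"targets": [[[0,0,0.3,0,0,0,0],[0,0,0.5,0,0,0,0],[0,0,0.5,0,0,0,0],[0,0,0.3,0,0,0,0],[0.1515,0.2023,0,0,0,-0.98,0]]]}}

```text
t: 5.78
ee_pos: [482.9, -305.5, 340.1]
orientation: [-0.233, 3.131, -0.003]
ft_force: [-0.2, -0.6, -1.0]
width: 20.2
grasp_force: 30.0
```

Request:
{"op": "step_arm", "data": {"targets": [[[0.1515,0.2023,0,0,0,-0.98,0],[0.1515,0.2023,0,0,0,-0.98,0],[0.1515,0.2023,0,0,0,-0.98,0],[0.1515,0.2023,0,0,0,-0.98,0],[0.1515,0.2023,0,0,0,-0.98,0]]]}}

```text
t: 6.4
ee_pos: [520.8, -254.1, 338.4]
orientation: [-0.303, -3.127, -0.0]
ft_force: [0.0, -0.1, -1.6]
width: 19.9
grasp_force: 30.0
```

Request:
{"op": "step_arm", "data": {"targets": [[[0.1515,0.2023,0,0,0,-0.98,0],[0.1515,0.2023,0,0,0,-0.98,0],[0.1515,0.2023,0,0,0,-0.98,0],[0.1515,0.2023,0,0,0,-0.98,0],[0.1515,0.2023,0,0,0,-0.98,0]]]}}

```text
t: 7.02
ee_pos: [558.7, -203.5, 338.4]
orientation: [-0.831, -3.029, -0.0]
ft_force: [0.1, -0.8, -0.3]
width: 20.0
grasp_force: 30.0
```

Request:
{"op": "step_arm", "data": {"targets": [[[0.1515,0.2023,0,0,0,-0.98,0],[0.1515,0.2023,0,0,0,-0.98,0],[0.1515,0.2023,0,0,0,-0.98,0],[0.1515,0.2023,0,0,0,-0.98,0],[0.1515,0.2023,0,0,0,-0.98,0]]]}}

```text
t: 7.65
ee_pos: [596.5, -152.9, 338.3]
orientation: [-1.334, -2.844, 0.0]
ft_force: [0.0, 0.3, -1.9]
width: 19.9
grasp_force: 30.0
```

Request:
{"op": "step_arm", "data": {"targets": [[[0.1515,0.2023,0,0,0,-0.98,0],[0.1515,0.2023,0,0,0,-0.98,0],[0.1515,0.2023,0,0,0,-0.98,0],[0.1515,0.2023,0,0,0,-0.98,0],[0.1515,0.2023,0,0,0,-0.98,0]]]}}

```text
t: 8.28
ee_pos: [634.4, -102.4, 338.3]
orientation: [-1.799, -2.575, 0.0]
ft_force: [0.1, 0.1, -0.1]
width: 20.0
grasp_force: 30.0
```

Request:
{"op": "step_arm", "data": {"targets": [[[0.1515,0.2023,0,0,0,-0.98,0],[0.1515,0.2023,0,0,0,-0.98,0],[0.1515,0.2023,-0.3,0,0,-0.98,0],[0.1515,0.2023,-0.4,0,0,-0.98,0],[0.1515,0.2023,-0.3,0,0,-0.98,0]]]}}

```text
t: 8.9
ee_pos: [672.1, -51.8, 287.5]
orientation: [-2.211, -2.231, 0.001]
ft_force: [0.6, -0.4, -0.8]
width: 20.3
grasp_force: 30.0
```

```bash
python3 - <<'E'
from h import *
d=snap('wrist','w2',None,1.56)
o=readout.get_obs(); print(o['t'],o['ee_pos'],o['orientation'],o['qpos'],o['ft_force'],o['width'])
E
```

```text
8.95 [672.24395346 -50.66418602 285.6074508 ] [-2.21196767e+00 -2.22742339e+00  2.11816614e-03] [-9.29739334e-02  6.33104527e-01  1.58171214e+00  6.43191738e-04
  9.29524735e-01 -1.00322369e-01] [ 0.72461187  1.99682506 -2.36696858] 19.810980551645088
```

View pics/w2.png

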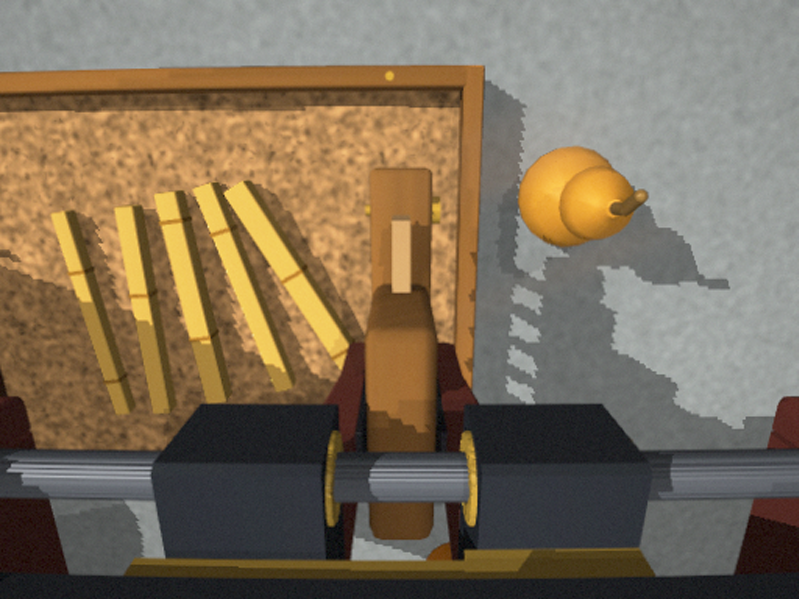

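The rake is held square over the tray. The far end of the top rod, at about (350,350), sits close to the rake line, and the far rail runs at column ~475.

```bash
python3 - <<'E'
from h import *
d=load('w2'); f=lambda u,v,z: onz(d,u/1.5625,v/1.5625,z)[:2]
for p,z in [((357,345),20),((340,356),20),((240,185),20),((65,214),20),((122,412),20),((463,90),24),((457,340),24),((20,95),24),((460,90),24),((1,72),24),((484,67),24)]: print(p,np.round(f(*p,z),1))
o=readout.get_obs(); print(o['ee_pos'],o['ft_force'])
E
```

```text
(357, 345) [646.5 -76.4]
(340, 356) [636.9 -83. ]
(240, 185) [588.5   9.9]
(65, 214) [495.1  -5. ]
(122, 412) [ 507.7 -120.1]
(463, 90) [699.1  55.1]
(457, 340) [701.3 -71.3]
(20, 95) [485.3  52.9]
(460, 90) [697.7  55. ]
(1, 72) [477.7  63.4]
(484, 67) [708.6  65.3]
[672.24395346 -50.66418602 285.6074508 ] [ 0.72461187  1.99682506 -2.36696858]
```

Request:
{"op": "step_arm", "data": {"targets": [[[0,0,-0.1,0,0,0,0],[0,0,-0.25,0,0,0,0],[0,0,-0.2,0,0,0,0],[0,0,-0.1,0,0,0,0],[0,0,0,0,0,0,0]]]}}

```text
t: 9.57
ee_pos: [672.0, -52.3, 255.2]
orientation: [-2.208, -2.233, 0.001]
ft_force: [-0.3, 0.3, -1.0]
width: 20.0
grasp_force: 30.0
```

Request:
{"op": "step_arm", "data": {"targets": [[[0,0,-0.02,0,0,0,0],[0,0,-0.02,0,0,0,0],[0,0,-0.02,0,0,0,0],[0,0,-0.02,0,0,0,0],[0,0,0,0,0,0,0]]]}}

```text
t: 10.2
ee_pos: [672.1, -52.2, 251.6]
orientation: [-2.209, -2.234, 0.0]
ft_force: [0.6, 0.5, -1.0]
width: 20.0
grasp_force: 30.0
```

Request:
{"op": "step_arm", "data": {"targets": [[[0,0,-0.01,0,0,0,0],[0,0,-0.01,0,0,0,0],[0,0,-0.01,0,0,0,0],[0,0,-0.006,0,0,0,0],[0,0,0,0,0,0,0]]]}}

```text
t: 10.82
ee_pos: [672.2, -52.2, 249.8]
orientation: [-2.209, -2.234, 0.0]
ft_force: [-0.6, 0.6, -0.5]
width: 20.0
grasp_force: 30.0
```

Request:
{"op": "step_arm", "data": {"targets": [[[0,0,-0.01,0,0,0,0],[0,0,-0.01,0,0,0,0],[0,0,-0.01,0,0,0,0],[0,0,-0.006,0,0,0,0],[0,0,0,0,0,0,0]]]}}

```text
t: 11.45
ee_pos: [672.2, -52.2, 248.0]
orientation: [-2.209, -2.234, 0.0]
ft_force: [-0.0, 0.1, -1.3]
width: 20.0
grasp_force: 30.0
```

Request:
{"op": "step_arm", "data": {"targets": [[[0,0,-0.01,0,0,0,0],[0,0,-0.01,0,0,0,0],[0,0,-0.01,0,0,0,0],[0,0,-0.006,0,0,0,0],[0,0,0,0,0,0,0]]]}}

```text
t: 12.08
ee_pos: [672.2, -52.2, 246.2]
orientation: [-2.209, -2.234, 0.0]
ft_force: [-0.3, 0.1, -1.1]
width: 19.9
grasp_force: 30.0
```

Request:
{"op": "step_arm", "data": {"targets": [[[0,0,-0.01,0,0,0,0],[0,0,-0.01,0,0,0,0],[0,0,-0.01,0,0,0,0],[0,0,-0.006,0,0,0,0],[0,0,0,0,0,0,0]]]}}

```text
t: 12.7
ee_pos: [672.2, -52.2, 244.5]
orientation: [2.209, 2.234, 0.0]
ft_force: [-0.5, 0.5, -1.2]
width: 19.8
grasp_force: 30.0
```

Request:
{"op": "step_arm", "data": {"targets": [[[0,0,-0.01,0,0,0,0],[0,0,-0.01,0,0,0,0],[0,0,-0.01,0,0,0,0],[0,0,-0.006,0,0,0,0],[0,0,0,0,0,0,0]]]}}

```text
t: 13.32
ee_pos: [672.2, -52.2, 242.6]
orientation: [-2.209, -2.234, 0.0]
ft_force: [0.3, 0.4, -2.6]
width: 19.9
grasp_force: 30.0
```

Request:
{"op": "step_arm", "data": {"targets": [[[0,0,-0.01,0,0,0,0],[0,0,-0.01,0,0,0,0],[0,0,-0.01,0,0,0,0],[0,0,-0.006,0,0,0,0],[0,0,0,0,0,0,0]]]}}

```text
t: 13.95
ee_pos: [672.2, -52.2, 240.8]
orientation: [-2.209, -2.234, 0.0]
ft_force: [0.1, -0.1, -1.5]
width: 19.8
grasp_force: 30.0
```

Request:
{"op": "step_arm", "data": {"targets": [[[0,0,-0.01,0,0,0,0],[0,0,-0.01,0,0,0,0],[0,0,-0.01,0,0,0,0],[0,0,-0.006,0,0,0,0],[0,0,0,0,0,0,0]]]}}

```text
t: 14.58
ee_pos: [672.2, -52.1, 239.2]
orientation: [2.209, 2.234, 0.0]
ft_force: [-0.4, 0.4, 0.1]
width: 20.1
grasp_force: 30.0
```

Request:
{"op": "step_arm", "data": {"targets": [[[0,0,-0.006,0,0,0,0],[0,0,-0.004,0,0,0,0],[0,0,0,0,0,0,0],[0,0,0,0,0,0,0],[0,0,0,0,0,0,0]]]}}

```text
t: 15.2
ee_pos: [672.2, -52.1, 238.7]
orientation: [2.209, 2.234, 0.0]
ft_force: [-1.2, 0.7, 4.6]
width: 19.5
grasp_force: 30.0
```

Request:
{"op": "step_arm", "data": {"targets": [[[-0.04,0,0.004,0,0,0,0],[-0.08,0,0,0,0,0,0],[-0.08,0,0,0,0,0,0],[-0.08,0,0,0,0,0,0],[-0.08,0,0,0,0,0,0]]]}}

```text
t: 15.82
ee_pos: [654.0, -52.2, 238.9]
orientation: [2.209, 2.234, 0.001]
ft_force: [1.9, 0.4, 2.3]
width: 19.7
grasp_force: 30.0
```

Request:
{"op": "step_arm", "data": {"targets": [[[-0.08,0,0,0,0,0,0],[-0.08,0,0,0,0,0,0],[-0.08,0,0,0,0,0,0],[-0.08,0,0,0,0,0,0],[-0.08,0,0,0,0,0,0]]]}}

```text
t: 16.45
ee_pos: [634.0, -52.2, 238.9]
orientation: [2.209, 2.234, 0.0]
ft_force: [3.7, -0.5, 3.4]
width: 20.4
grasp_force: 30.0
```

Request:
{"op": "step_arm", "data": {"targets": [[[-0.08,0,0,0,0,0,0],[-0.08,0,0,0,0,0,0],[-0.08,0,0,0,0,0,0],[-0.08,0,0,0,0,0,0],[-0.08,0,0,0,0,0,0]]]}}

```text
t: 17.08
ee_pos: [614.0, -52.2, 238.8]
orientation: [2.209, 2.234, 0.0]
ft_force: [2.9, -0.1, 2.9]
width: 20.1
grasp_force: 30.0
```

```bash
python3 - <<'E'
from h import *
d=snap('wrist','w3',None,1.56)
o=readout.get_obs(); print(o['t'],o['ee_pos'],o['ft_force'])
E
```

```text
17.125 [613.41256847 -52.17841349 238.68399486] [1.4261544  0.11893274 3.38587894]
```

View pics/w3.png

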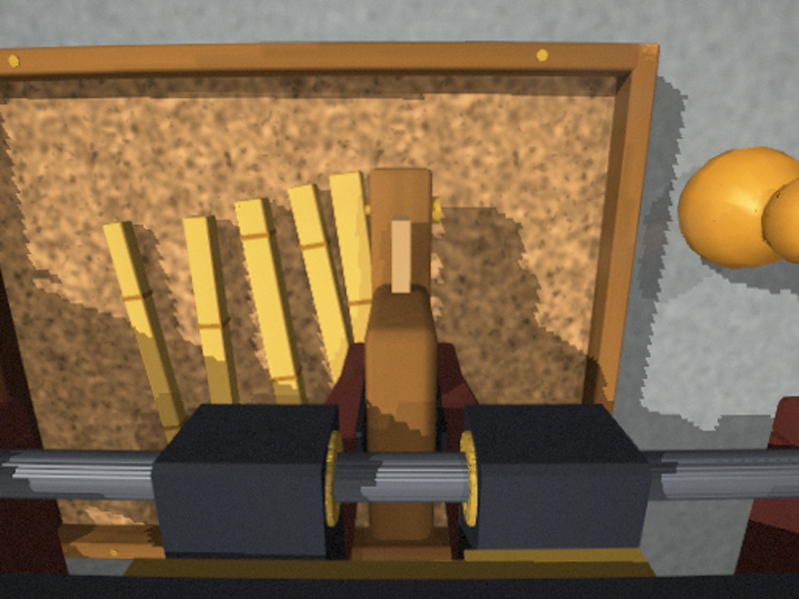

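The first rod is turning parallel in front of the rake and nothing has slipped under, so I'll carry on combing.

Request:
{"op": "step_arm", "data": {"targets": [[[-0.08,0,0,0,0,0,0],[-0.08,0,0,0,0,0,0],[-0.08,0,0,0,0,0,0],[-0.08,0,0,0,0,0,0],[-0.08,0,0,0,0,0,0]]]}}

```text
t: 17.75
ee_pos: [593.9, -52.2, 238.8]
orientation: [2.209, 2.234, 0.0]
ft_force: [3.1, 0.3, 2.2]
width: 19.9
grasp_force: 30.0
```

Request:
{"op": "step_arm", "data": {"targets": [[[-0.08,0,0,0,0,0,0],[-0.08,0,0,0,0,0,0],[-0.08,0,0,0,0,0,0],[-0.08,0,0,0,0,0,0],[-0.08,0,0,0,0,0,0]]]}}

```text
t: 18.38
ee_pos: [573.9, -52.2, 238.8]
orientation: [2.209, 2.234, 0.0]
ft_force: [3.1, 0.3, 2.2]
width: 19.9
grasp_force: 30.0
```

Request:
{"op": "step_arm", "data": {"targets": [[[-0.08,0,0,0,0,0,0],[-0.08,0,0,0,0,0,0],[-0.08,0,0,0,0,0,0],[-0.08,0,0,0,0,0,0],[-0.08,0,0,0,0,0,0]]]}}

```text
t: 19.0
ee_pos: [553.9, -52.2, 238.8]
orientation: [2.209, 2.234, 0.0]
ft_force: [2.8, -0.7, 2.8]
width: 20.1
grasp_force: 30.0
```

Request:
{"op": "step_arm", "data": {"targets": [[[-0.08,0,0,0,0,0,0],[-0.08,0,0,0,0,0,0],[-0.08,0,0,0,0,0,0],[-0.08,0,0,0,0,0,0],[-0.08,0,0,0,0,0,0]]]}}

```text
t: 19.62
ee_pos: [533.9, -52.2, 238.8]
orientation: [-2.209, -2.234, 0.0]
ft_force: [3.6, -0.7, 3.2]
width: 20.0
grasp_force: 30.0
```

```bash
python3 - <<'E'
from h import *
d=snap('wrist','w4',None,1.56)
o=readout.get_obs(); print(o['t'],o['ee_pos'],o['ft_force'])
E
```

```text
19.675 [533.33577702 -52.15278599 238.64365978] [ 1.30672836 -0.17390242  3.20580905]
```

View pics/w4.png

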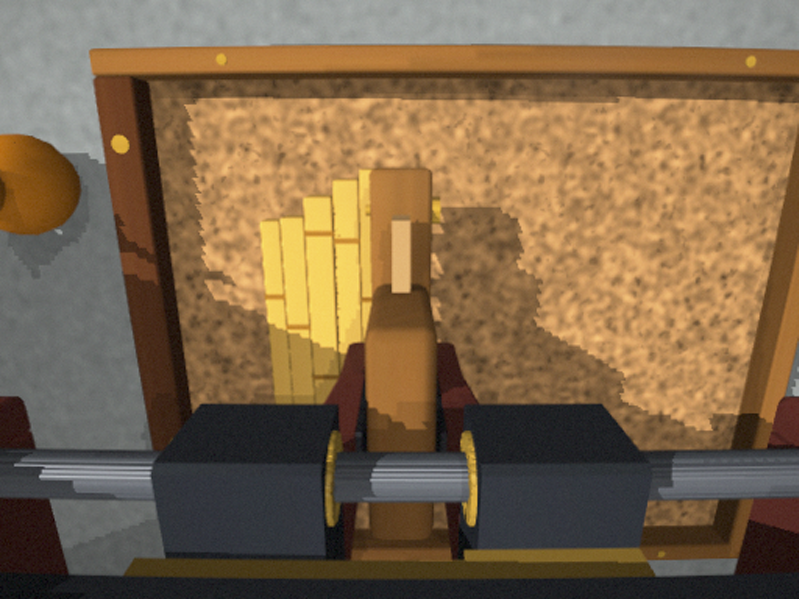

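The pack has closed up ahead of the rake. Its front edge is at about (262,222), and the inner top edge of the stop runs from (150,85) to (188,415).

```bash
python3 - <<'E'
from h import *
d=load('w4'); f=lambda u,v,z: onz(d,u/1.5625,v/1.5625,z)[:2]
for p,z in [((262,224),20),((275,400),20),((150,85),24),((189,415),24)]: print(p,np.round(f(*p,z),1))
E
```

```text
(262, 224) [474.5  -3.7]
(275, 400) [474.9 -84.9]
(150, 85) [436.1  49.5]
(189, 415) [435.8 -91.1]
```

Request:
{"op": "step_arm", "data": {"targets": [[[-0.08,0,0,0,0,0,0],[-0.08,0,0,0,0,0,0],[-0.08,0,0,0,0,0,0],[-0.08,0,0,0,0,0,0],[-0.08,0,0,0,0,0,0]]]}}

```text
t: 20.3
ee_pos: [513.9, -52.2, 238.8]
orientation: [2.209, 2.234, -0.0]
ft_force: [2.5, -0.8, 1.9]
width: 20.0
grasp_force: 30.0
```

Request:
{"op": "step_arm", "data": {"targets": [[[-0.06,0,0,0,0,0,0],[-0.05,0,0,0,0,0,0],[-0.04,0,0,0,0,0,0],[-0.03,0,0,0,0,0,0],[-0.03,0,0,0,0,0,0]]]}}

```text
t: 20.92
ee_pos: [503.6, -52.2, 238.8]
orientation: [2.209, 2.234, 0.0]
ft_force: [2.2, -0.6, 3.2]
width: 19.8
grasp_force: 30.0
```

Request:
{"op": "step_arm", "data": {"targets": [[[-0.015,0,0,0,0,0,0],[-0.015,0,0,0,0,0,0],[-0.015,0,0,0,0,0,0],[-0.015,0,0,0,0,0,0],[-0.015,0,0,0,0,0,0]]]}}

```text
t: 21.55
ee_pos: [499.9, -52.2, 238.8]
orientation: [-2.209, -2.234, 0.0]
ft_force: [3.0, 0.7, 3.4]
width: 19.9
grasp_force: 30.0
```

Request:
{"op": "step_arm", "data": {"targets": [[[-0.01,0,0,0,0,0,0],[-0.01,0,0,0,0,0,0],[-0.01,0,0,0,0,0,0],[-0.01,0,0,0,0,0,0],[-0.01,0,0,0,0,0,0]]]}}

```text
t: 22.18
ee_pos: [497.4, -52.1, 238.8]
orientation: [-2.209, -2.234, 0.0]
ft_force: [2.9, -0.4, 2.7]
width: 20.0
grasp_force: 30.0
```

Request:
{"op": "step_arm", "data": {"targets": [[[-0.008,0,0,0,0,0,0],[-0.008,0,0,0,0,0,0],[-0.008,0,0,0,0,0,0],[-0.008,0,0,0,0,0,0],[-0.008,0,0,0,0,0,0]]]}}

```text
t: 22.8
ee_pos: [495.4, -52.2, 238.8]
orientation: [-2.209, -2.234, 0.0]
ft_force: [2.8, -0.5, 3.2]
width: 19.6
grasp_force: 30.0
```

Request:
{"op": "step_arm", "data": {"targets": [[[-0.006,0,0,0,0,0,0],[-0.006,0,0,0,0,0,0],[-0.006,0,0,0,0,0,0],[-0.006,0,0,0,0,0,0],[-0.006,0,0,0,0,0,0]]]}}

```text
t: 23.42
ee_pos: [493.9, -52.2, 238.8]
orientation: [-2.209, -2.234, 0.0]
ft_force: [3.7, 0.7, 3.0]
width: 19.8
grasp_force: 30.0
```

Request:
{"op": "step_arm", "data": {"targets": [[[-0.006,0,0,0,0,0,0],[-0.006,0,0,0,0,0,0],[-0.006,0,0,0,0,0,0],[-0.006,0,0,0,0,0,0],[-0.006,0,0,0,0,0,0]]]}}

```text
t: 24.05
ee_pos: [492.5, -52.2, 238.8]
orientation: [2.209, 2.234, 0.0]
ft_force: [2.9, 0.9, 3.4]
width: 20.4
grasp_force: 30.0
```

Request:
{"op": "step_arm", "data": {"targets": [[[-0.006,0,0,0,0,0,0],[-0.006,0,0,0,0,0,0],[-0.006,0,0,0,0,0,0],[-0.006,0,0,0,0,0,0],[-0.006,0,0,0,0,0,0]]]}}

```text
t: 24.68
ee_pos: [491.0, -52.2, 238.8]
orientation: [2.209, 2.234, 0.0]
ft_force: [3.3, 1.0, 3.0]
width: 19.7
grasp_force: 30.0
```

Request:
{"op": "step_arm", "data": {"targets": [[[-0.006,0,0,0,0,0,0],[-0.006,0,0,0,0,0,0],[-0.006,0,0,0,0,0,0],[-0.006,0,0,0,0,0,0],[-0.006,0,0,0,0,0,0]]]}}

```text
t: 25.3
ee_pos: [490.3, -52.2, 239.1]
orientation: [2.207, 2.232, 0.003]
ft_force: [8.3, 1.7, 1.7]
width: 19.9
grasp_force: 30.0
```

Request:
{"op": "step_arm", "data": {"targets": [[[-0.001,0,0,0,0,0,0],[0,0,0,0,0,0,0],[0,0,0,0,0,0,0],[0,0,0,0,0,0,0],[0,0,0,0,0,0,0]]]}}

```text
t: 25.92
ee_pos: [490.3, -52.2, 239.1]
orientation: [2.207, 2.232, 0.003]
ft_force: [6.7, 1.3, 1.0]
width: 20.0
grasp_force: 30.0
```

Request:
{"op": "step_arm", "data": {"targets": [[[-0.003,0,0,0,0,0,0],[-0.003,0,0,0,0,0,0],[0,0,0,0,0,0,0],[0,0,0,0,0,0,0],[0,0,0,0,0,0,0]]]}}

```text
t: 26.55
ee_pos: [490.2, -52.2, 239.1]
orientation: [2.207, 2.232, 0.003]
ft_force: [8.0, 1.7, 0.8]
width: 20.2
grasp_force: 30.0
```

```bash
python3 - <<'E'
from h import *
o=readout.get_obs(); print(o['t'],o['ee_pos'],o['ft_force'],o['moment'])
d=snap('wrist','w5',None,1.56); print(readout.get_obs()['ft_force'])
E
```

```text
26.55 [490.15813983 -52.17825571 239.12506437] [8.03016436 1.69486587 0.76471936] [ 0.08643456 -1.53591277  0.06045339]
[7.48794327 1.00620635 0.11257123]
```

View pics/w5.png

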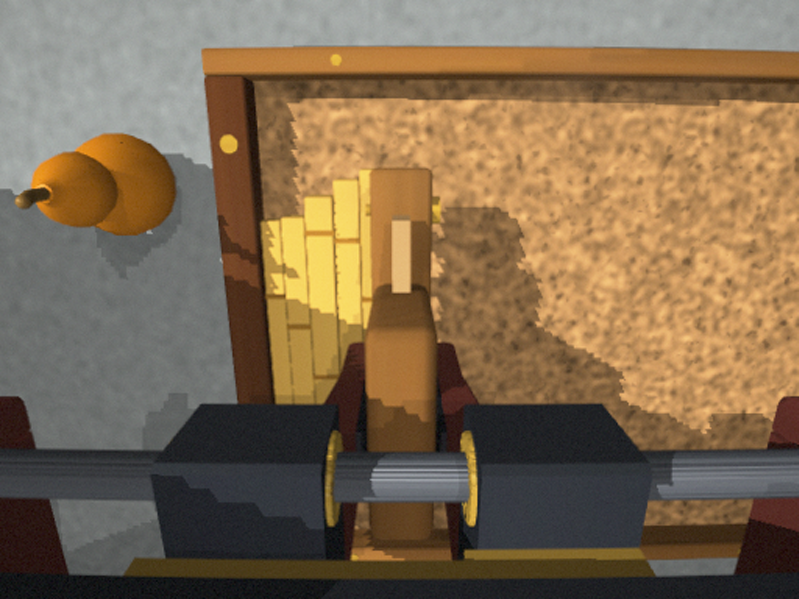

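The pack lies closed and parallel against the stop, with its front edge at columns ~265–275. I'll add a slight extra push and hold it.

Request:
{"op": "step_arm", "data": {"targets": [[[-0.004,0,0,0,0,0,0],[0,0,0,0,0,0,0],[0,0,0,0,0,0,0],[0,0,0,0,0,0,0],[0,0,0,0,0,0,0]]]}}

```text
t: 27.22
ee_pos: [490.1, -52.2, 239.2]
orientation: [2.207, 2.232, 0.004]
ft_force: [7.9, 1.3, 0.7]
width: 20.1
grasp_force: 30.0
```

Request:
{"op": "step_arm", "data": {"targets": [[[0.05,0,0,0,0,0,0],[0.1,0,0.02,0,0,0,0],[0,0,0.3,0,0,0,0],[0,0,0.5,0,0,0,0],[0,0,0.5,0,0,0,0]]]}}

```text
t: 27.85
ee_pos: [495.7, -52.1, 305.7]
orientation: [-2.208, -2.233, 0.002]
ft_force: [0.8, -0.0, -1.3]
width: 19.7
grasp_force: 30.0
```

Request:
{"op": "step_arm", "data": {"targets": [[[-0.022,-0.263,0.25,0,0,-0.976,0],[-0.022,-0.263,0.25,0,0,-0.976,0],[-0.022,-0.263,0,0,0,-0.976,0],[-0.022,-0.263,0,0,0,-0.976,0],[-0.022,-0.263,0,0,0,-0.976,0]]]}}

```text
t: 28.48
ee_pos: [490.2, -118.2, 330.2]
orientation: [-2.557, -1.824, 0.001]
ft_force: [-0.5, 0.1, -0.2]
width: 19.9
grasp_force: 30.0
```

Request:
{"op": "step_arm", "data": {"targets": [[[-0.022,-0.263,0,0,0,-0.976,0],[-0.022,-0.263,0,0,0,-0.976,0],[-0.022,-0.263,0,0,0,-0.976,0],[-0.022,-0.263,0,0,0,-0.976,0],[-0.022,-0.263,0,0,0,-0.976,0]]]}}

```text
t: 29.1
ee_pos: [484.8, -183.8, 330.2]
orientation: [-2.829, -1.364, 0.001]
ft_force: [0.1, -0.4, -1.3]
width: 19.9
grasp_force: 30.0
```

Request:
{"op": "step_arm", "data": {"targets": [[[-0.022,-0.263,0,0,0,-0.976,0],[-0.022,-0.263,0,0,0,-0.976,0],[-0.022,-0.263,0,0,0,-0.976,0],[-0.022,-0.263,0,0,0,-0.976,0],[-0.022,-0.263,0,0,0,-0.976,0]]]}}

```text
t: 29.72
ee_pos: [479.3, -249.5, 330.1]
orientation: [-3.019, -0.864, 0.001]
ft_force: [0.3, 0.1, -0.9]
width: 19.5
grasp_force: 30.0
```

Request:
{"op": "step_arm", "data": {"targets": [[[-0.022,-0.263,0,0,0,-0.976,0],[-0.022,-0.263,0,0,0,-0.976,0],[-0.022,-0.263,0,0,0,-0.976,0],[-0.022,-0.263,0,0,0,-0.976,0],[-0.022,-0.263,0,0,0,-0.976,0]]]}}

```text
t: 30.35
ee_pos: [473.8, -315.2, 330.1]
orientation: [-3.122, -0.34, 0.002]
ft_force: [0.5, -0.4, -1.0]
width: 19.9
grasp_force: 30.0
```

Request:
{"op": "step_arm", "data": {"targets": [[[0,0,0,0,0,0,0],[0,0,0,0,0,0,0],[0,0,0,0,0,0,0],[0,0,0,0,0,0,0],[0,0,0,0,0,0,0]]]}}

```text
t: 30.98
ee_pos: [474.4, -314.9, 329.8]
orientation: [-3.123, -0.345, 0.0]
ft_force: [0.5, -1.4, -1.2]
width: 19.9
grasp_force: 30.0
```

```bash
python3 - <<'E'
from h import *
snap('top','t2',(230,120,390,240),5)
o=readout.get_obs(); r=o['orientation']; print(o['t'],o['ee_pos'],r,2*np.degrees(np.arctan2(r[1],r[0]))-90,o['qpos'][5])
E
```

```text
31.025 [ 474.42690361 -314.98694676  329.74895434] [-3.12254429e+00 -3.44492471e-01  1.74451317e-04] -437.40868806528744 0.7440270492690403
```

View pics/t2.png

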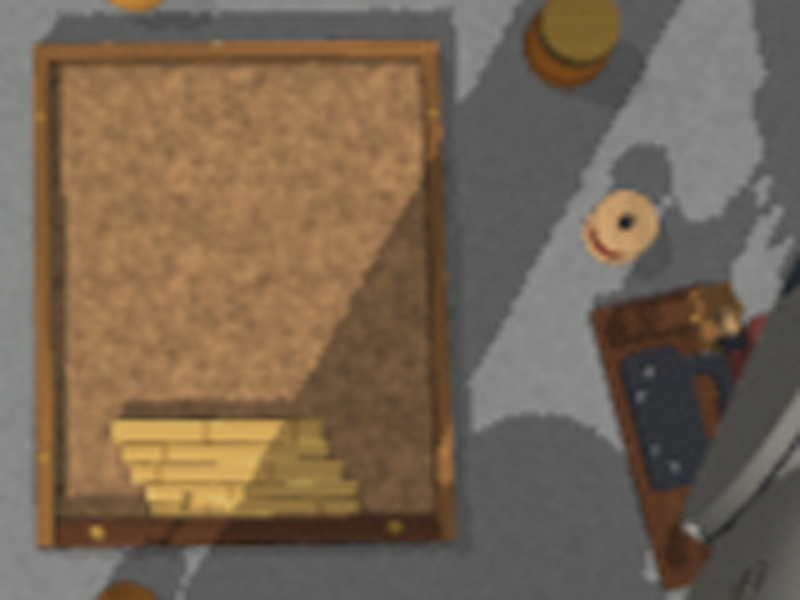

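The five rods lie parallel and closed against the stop at crop rows 420–515. Next I'll lower the rake into its rest.

Request:
{"op": "step_arm", "data": {"targets": [[[0.016,0,-0.3,0,0,0,0],[0,0,-0.4,0,0,0,0],[0,0,-0.25,0,0,0,0],[0,0,-0.15,0,0,0,0],[0,0,-0.1,0,0,0,0]]]}}

```text
t: 31.65
ee_pos: [476.0, -315.3, 269.7]
orientation: [3.122, 0.343, 0.003]
ft_force: [4.7, 0.2, 1.6]
width: 19.9
grasp_force: 30.0
```

Request:
{"op": "step_arm", "data": {"targets": [[[0,0,-0.08,0,0,0,0],[0,0,-0.06,0,0,0,0],[0,0,-0.04,0,0,0,0],[0,0,-0.02,0,0,0,0],[0,0,0,0,0,0,0]]]}}

```text
t: 32.28
ee_pos: [476.0, -315.5, 260.5]
orientation: [3.121, 0.344, 0.004]
ft_force: [4.8, 0.7, 0.1]
width: 20.0
grasp_force: 30.0
```

Request:
{"op": "step_arm", "data": {"targets": [[[0.02,0.004,0,0,0,0,0],[0.02,0.004,0,0,0,0,0],[0,0,0,0,0,0,0],[0,0,0,0,0,0,0],[0,0,0,0,0,0,0]]]}}

```text
t: 32.9
ee_pos: [476.9, -314.7, 259.6]
orientation: [-3.122, -0.344, 0.001]
ft_force: [-0.1, 1.1, -1.0]
width: 20.0
grasp_force: 30.0
```

```bash
python3 - <<'E'
from h import *
o=readout.get_obs(); print(o['t'],o['ee_pos'],o['orientation'],o['ft_force'],o['moment'])
snap('wrist','w6',None,1.56)
E
```

```text
32.9 [ 476.91114596 -314.69273729  259.57909284] [-3.12225833e+00 -3.43720513e-01  1.09962939e-03] [-0.09483109  1.08934335 -1.00584221] [0.01718221 0.12631461 0.02114985]
```

View pics/w6.png

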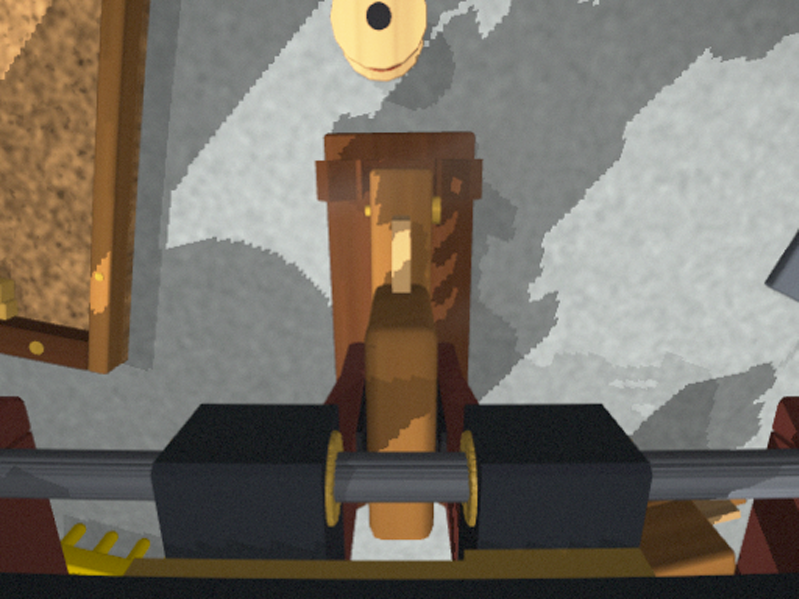

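The force is relieved and the bar sits centred in the notch, columns 372–434 between lips at 360 and 440. I'll lower the last 1.5 mm.

Request:
{"op": "step_arm", "data": {"targets": [[[0.01,0.002,0,0,0,0,0],[0,0,-0.01,0,0,0,0],[0,0,-0.01,0,0,0,0],[0,0,-0.01,0,0,0,0],[0,0,0,0,0,0,0]]]}}

```text
t: 33.58
ee_pos: [477.7, -314.7, 258.4]
orientation: [3.123, 0.344, 0.0]
ft_force: [0.3, 0.1, 1.1]
width: 20.1
grasp_force: 30.0
```

Request:
{"op": "step_arm", "data": {"targets": [[[0,0,0,0,0,0,1],[0,0,0,0,0,0,1],[0,0,0,0,0,0,1],[0,0,0,0,0,0,1],[0,0,0,0,0,0,1]]]}}

```text
t: 34.2
ee_pos: [477.7, -314.7, 258.3]
orientation: [-3.123, -0.344, 0.0]
ft_force: [0.5, 0.7, 0.5]
width: 66.5
grasp_force: 0.0
```

Request:
{"op": "step_arm", "data": {"targets": [[[0,0,0.1,0,0,0,1],[0,0,0.3,0,0,0,1],[0,0,0.6,0,0,0,1],[0,0,0.8,0,0,0,1],[0,0,0.8,0,0,0,1]]]}}

```text
t: 34.83
ee_pos: [477.6, -314.6, 390.6]
orientation: [3.122, 0.344, 0.001]
ft_force: [0.2, -0.1, -0.2]
width: 87.8
grasp_force: 0.0
```

Request:
{"op": "step_arm", "data": {"targets": [[[0,0,0,0,0,0,1],[0,0,0,0,0,0,1],[0,0,0,0,0,0,1],[0,0,0,0,0,0,1],[0,0,0,0,0,0,1]]]}}

```text
t: 35.45
ee_pos: [477.6, -314.6, 387.6]
orientation: [-3.122, -0.344, 0.002]
ft_force: [0.4, 0.2, 0.0]
width: 87.8
grasp_force: 0.0
```

```bash
python3 - <<'E'
from h import *
o=readout.get_obs(); print(o['t'],o['ee_pos'],o['ft_force'])
snap('wrist','w7',None,1.56)
E
```

```text
35.45 [ 477.63477824 -314.6197501   387.56770978] [0.36483712 0.19598017 0.04587131]
```

View pics/w7.png

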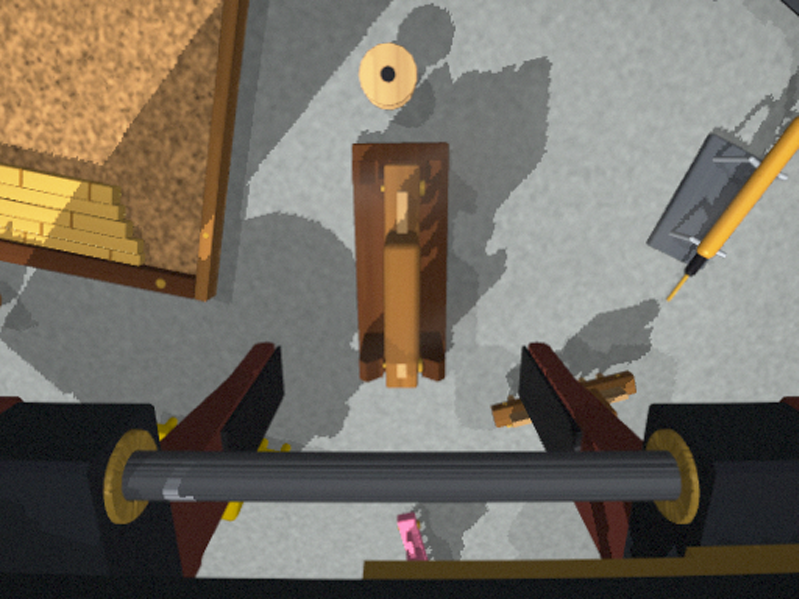

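```bash
python3 - <<'E'
from h import *
d=load('w7'); f=lambda u,v,z: onz(d,u/1.5625,v/1.5625,z)[:2]
a,b=f(403,166,68),f(402,387,68); print(a,b,(a+b)/2)
a,b=f(400,143,10),f(402,380,10);print(a,b,(a+b)/2)
g=[f(403,242,120),f(402,361,120)];print(g)
E
```

```text
[ 545.81037735 -300.14395462] [ 402.10329679 -331.57382302] [ 473.95683707 -315.85888882]
[ 560.02825145 -294.92444538] [ 379.60728318 -336.62329233] [ 469.81776732 -315.77386885]
[array([ 509.14387636, -308.20574693]), array([ 443.47723743, -322.3171665 ])]
```

The rake sits straight in both notches, with its centre about 2 mm from where it started, and the rods are packed. I'll hand the job in.

```bash
python3 -c "
from h import *
print(ctrl.close_job())"
```

```text
the job is handed in; nothing more can be done
None
```

The five rods lie parallel in a closed row against the stop, pressed there with about 8 N as felt at the wrist; the rake is back in its rest, and the job is handed in (no verdict was returned).

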